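# Nip a repaired book in the crank press

## Task

Press the repaired book: slide the bundle (the book between its two pressing boards) straight in until it lies centred and square under the platen of the book press, then take the crank by its loose grip sleeve and, keeping the sleeve held between the fingers the whole time it turns, wind clockwise (seen from above) until the platen nips the bundle firmly: the grip should pull clearly heavier, about three times what it took running free, but no more, for overtightening spoils the book. Then let go and leave the press nipped; do not disturb the glue jar, the brush and the other book.

Things in the scene. Friction and masses are not known exactly. Their poses are not given: they have to be found in the camera images.
- press: bench book press of grey iron, fixed. Origin: on the desk under the middle of its base (220 x by 280 y, 25 mm thick). x runs from its open front (robot's side) to its open back, y across, z up. Columns 22 mm thick at y = -118 and +118 mm, x = 0; crossbar 50 mm wide (x), 156 to 190 mm above the desk; below it the platen, 170 x by 150 y, 18 mm thick, that the screw lowers.
- press_front (a point): front edge of the press base, middle of its top, 110 mm in front of the press's axis. At the start the platen stands open by 7 to 23 mm over the bundle (differs from job to job, not measured); it goes down 12 mm for each clockwise turn of the crank. When let go the screw stays where it is left, the nip easing off to some 90 to 130 N without a visible move.
- crank_axis (a point): on the upright axis of screw and crank (press x = y = 0), level with the grip. Pull along the grip's circle while turning: 3.6 N free (dry friction), 6 N as the platen bears, then 1 N more per 0.5 rad; 9 to 10 N (200 to 240 N on the bundle) is firm, under 7.7 too loose, 14 crushes. Stood still it may read up to 7 N less; compared in the same way, firm reads about 6 N more than free.
- grip_sleeve: black upright grip sleeve, 26 mm thick, 66 mm long, free-spinning on the crank's pin. Origin: its centre, 258 mm above the desk, 70 mm from crank_axis; circles level round it, its own spin means nothing. Crank arm top 222 mm, pin cap top 297 mm above the desk. Starts beyond or beside the axis, not over the front. When it moves, its axis must be within 20 mm of the grasp point between the fingers.
- bundle: dark-grey book between two light wooden boards that keep together as one loose bundle: 200 x by 145 y by just under 50 mm high, 0.6 to 1.1 kg. Origin: centre of its underside, 37 to 45 mm above the desk on plywood packing (190 by 150 mm). Starts 40 to 65 mm out of the front, up to 5 mm aside and 0.1 rad askew. Home: on the press's axis, x along the press's x, front end 15 mm out of the platen.
- bundle_center (a point): the middle of the bundle, 24 mm above its underside; 100 mm from its front end. The bundle slides with 5 to 14 N. Pressed from above it holds to 90 N, then gives 1 mm per 40 N and stays set.
- glue_jar: bystander: white glue jar, 68 mm wide, 85 mm tall, loose on the desk left of the press; origin under its centre
- paste_brush: bystander: brush 190 mm long, loose on the desk left of the press; origin under its middle
- spare_book: bystander: brown-red book 200 by 135 by 30 mm lying loose on the desk right of the press; origin under its centre
There are look-alikes about, which are no part of the job. What is shaped like the bundle but green, purple or red is not meant.

How it is judged:
By the outcome, as a careful person would: the job done as asked, in the order asked, and still so for the second after the job is handed in, with the robot touching nothing.
It also fails if it takes over 72 s, if anything falls off the work surface, if the arm or the gripper's body presses on something with over 40 N, if the wrist force passes 120 N, or if a joint passes its speed limit or range.

## Robot

A 7-joint arm with a two-finger parallel gripper is mounted at the origin on the work surface. World frame = base frame: x ahead of the robot, y to its left, z up, the work surface at z = 0. Lengths are in m, angles in rad, forces in N, time in s.
With the tool pointing down it reaches from about 0.425 to 0.925 m from the base axis. Payload 6.8 kg.
Tool frame: the origin (TCP) lies at the very end of the fingers, on their centre line; the grasp point (between the pads) lies 19 mm behind it (r.grip_point_offset is the distance from the TCP to the grasp point, in m); z points along the fingers, y is the line along which they close (so a half turn about z gives the same grasp; the last joint's range is limited). The gripper opens to 85 mm and grips with 20 to 120 N. Pads are 22 mm wide; open, the fingers measure 114 mm over their backs; the gripper's body (76 mm by 85 mm) begins 54 mm behind the grasp point. The pads swing forward as they close: fully open they stand 13 mm farther back than shut.
Start: joints at [1.01, 0.477, 0.022, 1.555, -0.011, 1.109, -0.083], TCP at [0.295, -0.607, 0.231] pointing down, gripper open.
Joint ranges: [-2.96, 2.96], [-0.34, 2.1], [-1.41, 1.46], [0.24, 2.44], [-1.37, 4.51], [0.17, 1.92], [-2.96, 2.96]. Speed limits (rad/s): [2.39, 2.39, 3.14, 3.14, 3.14, 3.14, 3.14].

## Interface

Orientations are given as a rotation vector (axis times angle).
In Python, from bench import status, eyes, r gives the robot as it stands.
- The arm moves only by the shell command python3 -m crank 'ROWS' [OPENING] [FORCE]. ROWS is JSON, a list of rows, each a list of 6 numbers: the shift along the tool's x, y, z normalised to -1 to 1, where 1 is 0.02 m, then the turn, a rotation vector about the tool's x, y, z normalised to -1 to 1, where 1 is 45 degrees. A call has 1 to 12 rows; each row shifts and turns the commanded pose from where the row before left it, along the tool's axes as they then stand; what a row does not reach is not made up. A row lasts 1/10 s, in which the tool goes at most 50 mm and 8.59 degrees, less where a joint would pass 70% of its speed; a pose out of reach is approached as far as the arm can. A call with a number of a shift or a turn outside -1 to 1 is refused whole. A call with a gripper value outside its range is refused whole. OPENING is the opening, from 0 (shut) to 1 (fully open), set as the call begins (- or left out, the last holds). The fingers move at their own pace and stop on an object; FORCE is the grip in N (left out, the last holds). Time passes only in rows, so rows that do not move let the fingers close. It gives the time, the measured TCP pose, the force, the opening and the grip force at its end, in the units of the state.
- status.get_obs(): the state, without advancing time (a new reading comes with each control period).
- eyes.grab_frame(name): name is "side" or "top"; returns a dict with "image" (384x512x3 uint8, red, green, blue), "depth" (384x512 float32, m along the optical axis (not along the pixel's ray), 0 where there is no reading), "fovy" (degrees; the focal length in pixels is half the picture's height over the tangent of half this angle, whatever the lens; pixels are square), "cx", "cy" (the principal point, pixels), "world_to_cam" (4x4, takes a point from world to camera coordinates). Camera axes: x right, y up, looking along -z (the intrinsics and any distortion apply to the point x, -y, -z); pixel columns grow to the right and rows downward; lengths in m; the calibration is good to about 2 mm. A picture is of the moment at which its call begins.
- r.hand_in(): hands the job in; it is judged then, once.
The state is a dict: "clock": time; "joints": joint angles; "qvel": joint speeds; "tau": joint torques, N m; "tcp_pos": TCP position; "orientation": TCP orientation; "contact_force": force on the tool from outside, world axes, zero at the start; "moment": the same for the moment, N m; "grip_width": finger opening in m; "gripper_force": force on a finger pad.
Only numpy, scipy, OpenCV 4.12 (cv2) and the standard library are available. Lean on these libraries where they do the work, as an engineer would, in place of code of your own. Each camera call takes 0.05 s, during which the arm holds its last target. There are 200 camera calls.

## Working session

There is one attempt and no reset: what is moved stays moved. The work goes in short steps, Python scripts to look and compute and a shell command to move; the robot and the scene stay as the last step left them, time stands still between calls to the robot, and variables do not carry over. Pictures are saved under pics/ and viewed, at most 10 in all, crops included, and the job is handed in when it is done.

```bash
ls; mkdir -p pics; python3 - <<'E'
from bench import status, eyes, r
import cv2
o=status.get_obs()
print({k:o[k] for k in ('clock','tcp_pos','orientation','contact_force','grip_width')}, r.grip_point_offset)
for n in('side','top'):
    f=eyes.grab_frame(n); cv2.imwrite(f'pics/{n}0.png',f['image'][:,:,::-1]); 
    print(n,f['fovy'],f['cx'],f['cy'],f['world_to_cam'].tolist(),[k for k in f])
E
```

```text
pics
{'clock': 0.0, 'tcp_pos': array([ 0.29504553, -0.60645936,  0.23032526]), 'orientation': array([-3.05972788e+00, -7.04852702e-01,  8.05582838e-04]), 'contact_force': array([1.37051231, 0.77021955, 0.02914588]), 'grip_width': 0.08560151067017584} 0.0187
side 55.489088784936605 256.0723399665888 195.4317431180457 [[-0.844519037050183, -0.5351167915165735, 0.020919261383695348, 0.4284495900740794], [0.3497659668715477, -0.5215764024486261, 0.7782170807860491, -0.3065798659898818], [-0.40552603427923456, 0.6645359853655455, 0.6276468431180072, -1.1033733180472474], [0.0, 0.0, 0.0, 1.0]] ['image', 'depth', 'fovy', 'cx', 'cy', 'world_to_cam']
top 51.13199854608182 252.7879226636145 191.86442004352497 [[-0.027864635804722246, -0.9994111771119162, -0.020021516806788764, 0.018990340239017193], [0.9935631110017035, -0.029890531032295015, 0.1092652763288674, -0.535063631576657], [-0.10979939220271906, -0.016848003394519723, 0.9938109670624146, -1.3041902440854618], [0.0, 0.0, 0.0, 1.0]] ['image', 'depth', 'fovy', 'cx', 'cy', 'world_to_cam']
```

View pics/side0.png

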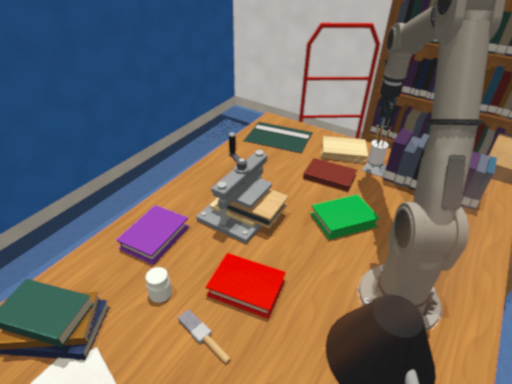

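View pics/top0.png

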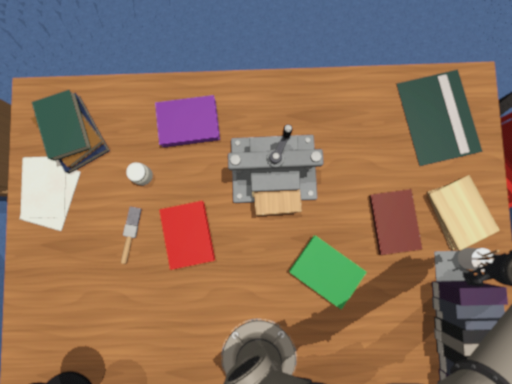

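```bash
cat > h.py <<'E'
from bench import status, eyes, r
import cv2, numpy as np
def cloud(n):
    f=eyes.grab_frame(n); d=f['depth']; h,w=d.shape
    F=h/2/np.tan(np.radians(f['fovy'])/2); v,u=np.mgrid[:h,:w]
    pc=np.stack([(u-f['cx'])/F*d,-(v-f['cy'])/F*d,-d,np.ones_like(d)],-1)
    P=pc@np.linalg.inv(f['world_to_cam']).T
    P[d==0]=np.nan
    return f['image'],P[...,:3]
E
python3 - <<'E'
from h import *
for n,(a,b,c,d) in dict(top=(115,225,215,335),side=(120,245,190,295)).items():
    im,P=cloud(n); np.save(n+'.npy',P); cv2.imwrite(n+'.png',im[:,:,::-1])
    cr=cv2.resize(im[a:b,c:d,::-1],None,fx=5,fy=5,interpolation=cv2.INTER_CUBIC)
    cv2.imwrite(f'pics/{n}crop.png',cr)
P=np.load('top.npy').reshape(-1,3); 
Q=P[(P[:,0]>.5)&(P[:,0]<.95)&(abs(P[:,1])<.25)]
for lo,hi in((.02,.03),(.08,.1),(.18,.2),(.215,.23),(.285,.31)):
    q=Q[(Q[:,2]>lo)&(Q[:,2]<hi)]
    print(lo,len(q),q.min(0).round(3),q.max(0).round(3),np.median(q,0).round(3),cv2.minAreaRect(q[:,:2].astype(np.float32)))
E
```

```text
0.02 1446 [ 0.505 -0.207  0.02 ] [0.728 0.073 0.03 ] [0.58  0.013 0.025] ((0.6162858605384827, -0.06664353609085083), (0.22023087739944458, 0.27949854731559753), 0.6058462262153625)
0.08 480 [ 0.5   -0.146  0.08 ] [ 0.535 -0.001  0.094] [ 0.517 -0.074  0.087] ((0.5166159868240356, -0.07330171018838882), (0.03423541411757469, 0.14494732022285461), 1.0132923126220703)
0.18 1280 [ 0.589 -0.207  0.18 ] [0.642 0.075 0.2  ] [ 0.613 -0.066  0.189] ((0.6160714030265808, -0.06664101779460907), (0.05119840428233147, 0.28203657269477844), 0.6139376163482666)
0.215 203 [ 0.599 -0.108  0.216] [ 0.673 -0.049  0.23 ] [ 0.632 -0.078  0.223] ((0.6381997466087341, -0.07644841820001602), (0.03355274349451065, 0.08370759338140488), 66.60321807861328)
0.285 66 [ 0.665 -0.11   0.285] [ 0.69  -0.088  0.305] [ 0.675 -0.098  0.293] ((0.6777859330177307, -0.09865689277648926), (0.02175328880548477, 0.024708198383450508), 87.4679183959961)
```

View pics/topcrop.png

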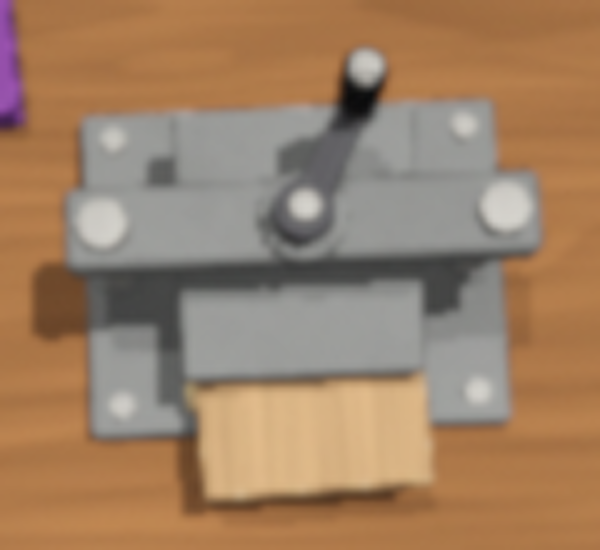

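View pics/sidecrop.png

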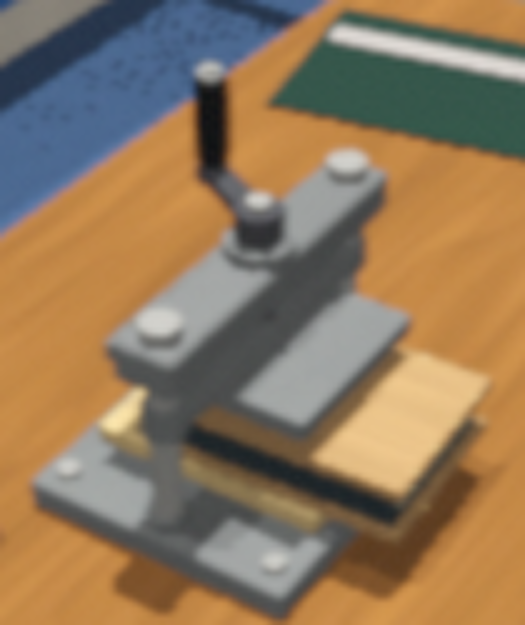

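```bash
python3 - <<'E'
from h import *
P0=np.load('top.npy');P=P0.reshape(-1,3)
Q=P[(P[:,0]>.4)&(P[:,0]<.62)&(P[:,1]>-.165)&(P[:,1]<.02)]
print(np.histogram(Q[:,2],np.arange(.03,.16,.004)))
q=Q[(Q[:,2]>.078)&(Q[:,2]<.095)&(Q[:,0]<.56)]
print(len(q),q.min(0),q.max(0),np.median(q,0),cv2.minAreaRect(q[:,:2].astype(np.float32)))
# front edge: per y bin
A=np.array([.6163,-.0667]);t=np.radians(.61);R=np.array([[np.cos(t),-np.sin(t)],[np.sin(t),np.cos(t)]])
p=(q[:,:2]-A)@R
fy=np.arange(-.07,.07,.01);e=[];
for y in fy:
    m=abs(p[:,1]-y)<.005; e.append(p[m,0].min() if m.any() else np.nan)
print('front edge press frame',np.round(e,4))
fx=np.arange(-.165,-.09,.008)
for x in fx:
    m=abs(p[:,0]-x)<.004
    if m.any(): print(round(x,3),p[m,1].min().round(4),p[m,1].max().round(4),p[m,1].mean().round(4))
pl=Q[(Q[:,2]>.1)&(Q[:,2]<.145)]
pp=(pl[:,:2]-A)@R; print('platen',len(pp),pp.min(0),pp.max(0),np.median(pl[:,2]))
E
```

```text
(array([  5,   2,   9,  10,  17,   2,   0,   0,   0,   0,   0,   0,  27,
       344, 553, 104,   3,   0,   3,   3,   8,  89, 520, 399,  34,   0,
         0,   0,   0,   0,   0,   0]), array([0.03 , 0.034, 0.038, 0.042, 0.046, 0.05 , 0.054, 0.058, 0.062,
       0.066, 0.07 , 0.074, 0.078, 0.082, 0.086, 0.09 , 0.094, 0.098,
       0.102, 0.106, 0.11 , 0.114, 0.118, 0.122, 0.126, 0.13 , 0.134,
       0.138, 0.142, 0.146, 0.15 , 0.154, 0.158]))
1031 [ 0.45856412 -0.14805996  0.07856782] [ 0.53471994 -0.00089009  0.09438912] [ 0.49758404 -0.07295251  0.08693399] ((0.4985297918319702, -0.074045330286026), (0.07318071275949478, 0.14478112757205963), 2.788877010345459)
front edge press frame [-0.15   -0.1522 -0.1523 -0.1521 -0.1515 -0.1536 -0.1536 -0.1534 -0.1533
 -0.1556 -0.1558 -0.1551 -0.1547 -0.1571 -0.1412]
-0.157 -0.0169 0.0627 0.0258
-0.149 -0.0798 0.0625 -0.0056
-0.141 -0.0773 0.0653 -0.0079
-0.133 -0.0777 0.065 -0.0055
-0.125 -0.0781 0.0648 -0.0081
-0.117 -0.0783 0.0644 -0.0059
-0.109 -0.0756 0.0641 -0.0082
-0.101 -0.0758 0.0669 -0.0018
-0.093 -0.0765 0.0667 -0.0057
platen 1056 [-0.08569757 -0.07503154] [-0.01820776  0.07484333] 0.12136858510466586
```

```bash
python3 -m crank '[[0,0,0,0,0,0.187],[0,0,0,0,0,0.187],[0,0,0,0,0,0.187],[0.41,-0.98,0,0,0,0],[0.41,-0.98,0,0,0,0],[0.41,-0.98,0,0,0,0],[0.41,-0.98,0,0,0,0],[0.41,-0.98,0,0,0,0],[0.41,-0.98,0,0,0,0],[0.41,-0.98,0,0,0,0],[0.41,-0.98,0,0,0,0],[0.41,-0.98,0,0,0,0]]' 0 40; python3 -m crank '[[0.41,-0.98,0,0,0,0],[0.41,-0.98,0,0,0,0],[0.41,-0.98,0,0,0,0],[0.41,-0.98,0,0,0,0],[0.41,-0.98,0,0,0,0],[0.41,-0.98,0,0,0,0],[0.41,-0.98,0,0,0,0],[0.41,-0.98,0,0,0,0],[0.41,-0.98,0,0,0,0],[0.41,-0.98,0,0,0,0],[0.41,-0.98,0,0,0,0],[0.41,-0.98,0,0,0,0]]'; cat >> h.py <<'E'
A=np.array([.6163,-.0667]);t=np.radians(.61);R=np.array([[np.cos(t),-np.sin(t)],[np.sin(t),np.cos(t)]])
from scipy.spatial.transform import Rotation as Ro
def st():
    o=status.get_obs(); p=(o['tcp_pos'][:2]-A)@R; M=Ro.from_rotvec(o['orientation']).as_matrix()
    f=o['contact_force']; fp=f[:2]@R
    print('t',round(o['clock'],2),'press xy mm',(p*1e3).round(1),'z',(o['tcp_pos'][2]*1e3).round(1),'toolx yaw deg rel press',np.degrees(np.arctan2(M[1,0],M[0,0])-t).round(2),'tilt',M[:2,2].round(3),'F',fp.round(1),f[2].round(1),'w',(o['grip_width']*1e3).round(1),'gf',o['gripper_force'])
    return p,fp
E
python3 -c "from h import *; st()"
```

```text
clock: 1.4
tcp_pos: [0.3671, -0.4288, 0.2312]
orientation: [-3.141, -0.019, 0.0]
contact_force: [-0.3, -0.1, -0.2]
grip_width: -0.0
gripper_force: 0.0
clock: 2.6
tcp_pos: [0.4627, -0.1925, 0.2313]
orientation: [3.142, 0.019, 0.0]
contact_force: [0.6, -0.0, 0.4]
grip_width: -0.0003
gripper_force: 0.0Traceback (most recent call last):
  File "<string>", line 1, in <module>
    from h import *; st()
                     ~~^^
  File "h.py", line 15, in st
    print('t',round(o['clock'],2),'press xy mm',(p*1e3).round(1),'z',(o['tcp_pos'][2]*1e3).round(1),'toolx yaw deg rel press',np.degrees(np.arctan2(M[1,0],M[0,0])-t).round(2),'tilt',M[:2,2].round(3),'F',fp.round(1),f[2].round(1),'w',(o['grip_width']*1e3).round(1),'gf',o['gripper_force'])
                                                                                                                                                                                                                                         ^^^^^^^^^^^^^^^^^^^^^^^^^^^
AttributeError: 'float' object has no attribute 'round'
```

```bash
sed -i "s/(o\['grip_width'\]\*1e3).round(1)/round(o['grip_width']*1e3,1)/" h.py; python3 -m crank '[[0,0,1,0,0,0],[0,0,1,0,0,0],[0,0,1,0,0,0],[0,0,1,0,0,0],[0,0,1,0,0,0],[0,0,1,0,0,0],[0,0,1,0,0,0],[0,0,1,0,0,0],[0,0,1,0,0,0],[0,0,0,0,0,0],[0,0,0,0,0,0]]'>/dev/null; python3 - <<'E'
from h import *
st()
im,P=cloud('side'); cr=cv2.resize(im[120:270,180:330,::-1],None,fx=4,fy=4,interpolation=cv2.INTER_CUBIC); cv2.imwrite('pics/s1.png',cr)
E
```

```text
t 3.7 press xy mm [-155.2 -125. ] z 51.4 toolx yaw deg rel press 0.08 tilt [-0.001  0.   ] F [-0.9 -0.1] -0.1 w -0.3 gf 0.0
```

View pics/s1.png

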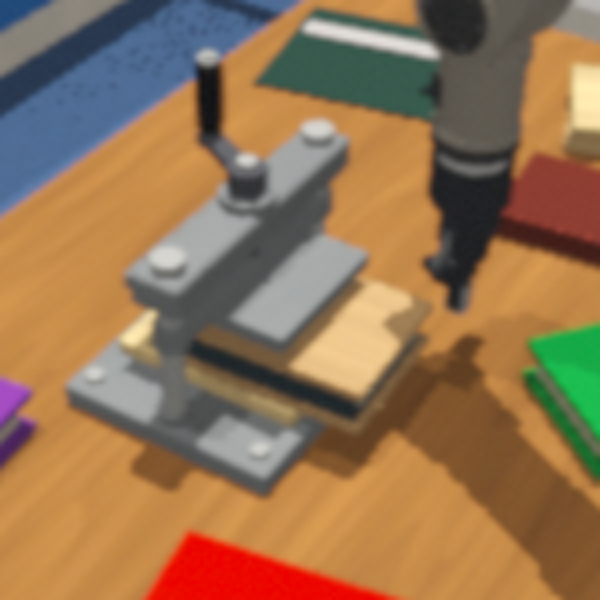

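```bash
python3 -m crank '[[0.75,0,0,0,0,0],[0,-0.75,0,0,0,0],[0,-0.75,0,0,0,0],[0,0,0,0,0,0],[0,0,0,0,0,0]]'>/dev/null; python3 -c "from h import *; st()"; for i in 1 2 3 4; do python3 -m crank '[[0,-0.05,0,0,0,0],[0,-0.05,0,0,0,0]]' >/dev/null;  python3 -c "from h import *; st()"; done
```

```text
t 4.25 press xy mm [-140.5  -94.2] z 51.6 toolx yaw deg rel press 0.18 tilt [ 0. -0.] F [-0.6 -0.5] -0.4 w -0.2 gf 0.0
t 4.45 press xy mm [-140.4  -93.4] z 51.4 toolx yaw deg rel press 0.04 tilt [-0. -0.] F [0.2 0.1] -0.7 w 0.1 gf 0.0
t 4.65 press xy mm [-140.3  -91.1] z 51.3 toolx yaw deg rel press 0.06 tilt [-0. -0.] F [-0.5  0.6] -0.3 w 0.1 gf 0.0
t 4.85 press xy mm [-140.5  -89.6] z 51.2 toolx yaw deg rel press 0.05 tilt [-0.    -0.001] F [-1.1 -2.7] -0.3 w -0.1 gf 1.319062002003193
t 5.05 press xy mm [-140.8  -87.5] z 51.2 toolx yaw deg rel press 0.04 tilt [-0.001 -0.   ] F [-1.5 -2.5] -0.9 w 0.0 gf 1.4027312770485878
```

```bash
python3 -m crank '[[0,-0.05,0,0,0,0],[0,-0.05,0,0,0,0],[0,-0.03,0,0,0,0],[0,0,0,0,0,0]]' >/dev/null; cat >> h.py <<'E'
def bund(n='top'):
    im,P=cloud(n);q=P.reshape(-1,3);p=(q[:,:2]-A)@R
    m=(abs(q[:,2]-.087)<.009)&(p[:,0]>-.18)&(p[:,0]<-.088)&(abs(p[:,1])<.1); p=p[m]
    ys=np.arange(-.06,.061,.01);e=np.array([p[abs(p[:,1]-y)<.006,0].min() if (abs(p[:,1]-y)<.006).any() else np.nan for y in ys])
    k=~np.isnan(e); c=np.polyfit(ys[k],e[k],1); print('n',len(p),'front x at y=0 mm',(c[1]*1e3).round(1),'yaw',(-c[0]).round(4),(e*1e3).round(1))
    for x in np.arange(-.15,-.09,.01):
        s=abs(p[:,0]-x)<.005
        if s.sum()>5: print(round(x,3),(p[s,1].min()*1e3).round(1),(p[s,1].max()*1e3).round(1),end=' | ')
    print(); return im
E
python3 -c "
from h import *; st(); bund()"; python3 -m crank '[[0,0.5,0,0,0,0],[0,1,0,0,0,0],[-1,0,0,0,0,0],[-1,0,0,0,0,0],[-0.5,0,0,0,0,0],[0,0,0,0,0,0]]' 0.6;  python3 -c "
from h import *; st(); bund()"
```

```text
t 5.45 press xy mm [-140.2  -84.1] z 51.3 toolx yaw deg rel press 0.11 tilt [0. 0.] F [-1.3 -2.1] -0.1 w -0.3 gf 0.9871020913124084
n 765 front x at y=0 mm -151.3 yaw -0.0083 [-152.2 -152.3 -152.1 -151.6 -151.3 -151.  -150.4 -150.1 -149.6 -151.8
 -151.6 -151.6 -151.3]
-0.15 -54.6 75.1 | -0.14 -23.6 74.9 | -0.13 -24.1 74.5 | -0.12 -56.0 74.0 | -0.11 -56.6 73.6 | -0.1 -57.2 73.3 | 
clock: 6.1
tcp_pos: [0.4265, -0.1834, 0.0513]
orientation: [-3.141, -0.018, 0.001]
contact_force: [-0.7, 0.2, 0.3]
grip_width: 0.0511
gripper_force: 0.0
t 6.1 press xy mm [-191.  -114.6] z 51.3 toolx yaw deg rel press 0.05 tilt [-0.  0.] F [-0.7  0.2] 0.3 w 51.1 gf 0.0
n 920 front x at y=0 mm -150.9 yaw -0.0217 [-152.7 -152.5 -151.9 -151.6 -151.3 -150.6 -150.4 -150.2 -149.8 -149.3
 -148.9 -151.2 -150.9]
-0.15 -67.4 75.1 | -0.14 -67.9 75.0 | -0.13 -68.3 74.4 | -0.12 -68.5 74.1 | -0.11 -69.4 73.7 | -0.1 -66.6 73.3 |
```

```bash
python3 -m crank '[[0,-0.955,-0.2,0,0,0],[0,-0.955,0,0,0,0],[0,-0.955,0,0,0,0],[0,-0.955,0,0,0,0],[0,-0.955,0,0,0,0],[0,-0.955,0,0,0,0],[0.5,0,0,0,0,0],[0.5,0,0,0,0,0],[0,0,0,0,0,0],[0,0,0,0,0,0]]' 0.7 >/dev/null; python3 -c "from h import *; st()"; python3 -m crank '[[0.2,0,0,0,0,0],[0.2,0,0,0,0,0],[0.2,0,0,0,0,0],[0.2,0,0,0,0,0],[0.2,0,0,0,0,0]]' >/dev/null; python3 -c "from h import *; st()"
```

```text
t 7.15 press xy mm [-169.8   -0.6] z 55.2 toolx yaw deg rel press 0.02 tilt [ 0. -0.] F [-0.4  0.3] -0.2 w 59.6 gf 0.0
t 7.65 press xy mm [-152.4   -0.5] z 54.9 toolx yaw deg rel press 0.02 tilt [-0.004 -0.001] F [-5.8  0. ] 4.4 w 59.6 gf 2.9411713778972626
```

```bash
python3 -m crank '[[0.2,0,0,0,0,0],[0.2,0,0,0,0,0],[0.2,0,0,0,0,0],[0.2,0,0,0,0,0],[0.2,0,0,0,0,0],[0.2,0,0,0,0,0],[0.2,0,0,0,0,0],[0,0,0,0,0,0]]' >/dev/null; python3 -c "
from h import *; st(); im=bund(); im=bund('side'); cv2.imwrite('pics/s2.png',cv2.resize(im[120:270,180:330,::-1],None,fx=4,fy=4,interpolation=cv2.INTER_CUBIC))"
```

```text
t 8.45 press xy mm [-1.232e+02  1.000e-01] z 54.9 toolx yaw deg rel press 0.07 tilt [-0.002 -0.   ] F [-2.3 -1.4] -0.3 w 60.3 gf 1.3739372603595257
n 52 front x at y=0 mm -103.9 yaw -0.0 [   nan    nan    nan    nan    nan    nan    nan    nan    nan    nan
    nan -103.9 -103.9]
-0.11 70.3 76.9 | -0.1 50.8 76.4 | 
n 131 front x at y=0 mm -126.2 yaw -0.0074 [   nan    nan    nan -136.9 -124.5    nan -111.5 -115.4    nan -137.3
 -136.1 -132.9 -113.7]
-0.14 -33.9 37.9 | -0.13 -33.1 46.0 | -0.12 -33.6 76.3 | -0.11 -25.9 80.0 | -0.1 -27.6 78.8 |
```

View pics/s2.png

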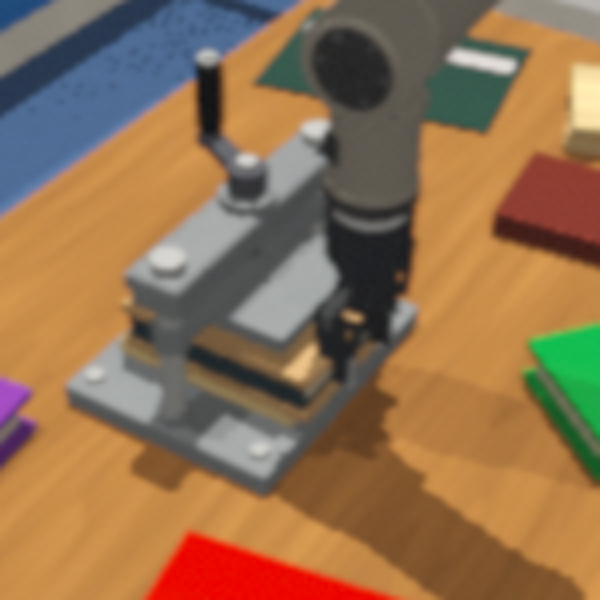

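```bash
python3 -m crank '[[-1,0,0,0,0,0],[-1,0,0,0,0,0],[-1,0.5,0,0,0,0],[0,1,0,0,0,0],[0,1,0,0,0,0],[0,1,0,0,0,0],[0,1,0,0,0,0],[0,1,0,0,0,0],[0,0,0,0,0,0]]' 0 >/dev/null; python3 -c "
from h import *; st(); im=bund(); bund()"
```

```text
t 9.45 press xy mm [-181.3 -112.8] z 55.7 toolx yaw deg rel press -0.15 tilt [ 0.003 -0.002] F [ 0.7 -0.5] 0.3 w -0.4 gf 0.0
n 356 front x at y=0 mm -111.3 yaw 0.0007 [-111.8 -111.1 -111.  -110.4 -110.3 -112.6 -112.3 -112.  -111.5 -111.3
 -110.6 -110.3 -112.1]
-0.11 -66.2 76.6 | -0.1 -66.9 76.4 | 
n 354 front x at y=0 mm -111.3 yaw -0.0098 [-111.9 -111.3 -110.9 -110.7 -112.2 -112.4 -112.4 -111.9 -111.4 -111.2
 -110.5 -110.7 -109.8]
-0.11 -66.3 77.0 | -0.1 -66.8 76.5 |
```

```bash
python3 -m crank '[[0,-0.97,-0.2,0,0,0],[0,-0.97,0,0,0,0],[0,-0.97,0,0,0,0],[0,-0.97,0,0,0,0],[0,-0.97,0,0,0,0],[0,-0.97,0,0,0,0],[0,-0.97,0,0,0,0],[0,-0.97,0,0,0,0],[0,-0.97,0,0,0,0],[0,-0.97,0,0,0,0],[0,-0.97,0,0,0,0],[0,0,0,0,0,0]]' >/dev/null; python3 -c "from h import *; st()"; python3 -m crank '[[1,0,0,0,0,0],[1,0,0,0,0,0],[1,0,0,0,0,0],[1,0,0,0,0,0],[0,0,0,0,0,0],[0,0,0,0,0,0]]' >/dev/null; python3 -c "from h import *; st(); bund()"
```

```text
t 10.75 press xy mm [-182.4  107.6] z 59.5 toolx yaw deg rel press 0.44 tilt [0.001 0.002] F [0.6 1.2] -0.1 w 0.1 gf 0.0
t 11.35 press xy mm [-103.2  103.6] z 59.1 toolx yaw deg rel press 0.1 tilt [-0.001 -0.   ] F [0.1 0.3] -0.4 w -0.2 gf 0.0
n 275 front x at y=0 mm -111.3 yaw -0.0028 [-111.5 -111.1 -110.7 -110.6 -112.1 -112.1 -112.2 -111.8 -111.6 -111.
 -110.7 -110.5    nan]
-0.11 -66.1 45.0 | -0.1 -66.8 41.6 |
```

```bash
python3 -m crank '[[0,0.6,0,0,0,0],[0,0.1,0,0,0,0],[0,0.05,0,0,0,0],[0,0.05,0,0,0,0],[0,0.05,0,0,0,0],[0,0,0,0,0,0]]' >/dev/null; python3 -c "from h import *; st(); bund()"
```

```text
t 12.0 press xy mm [-102.7   86.9] z 59.2 toolx yaw deg rel press 0.11 tilt [-0.  0.] F [-1.2  2.6] -0.3 w -0.2 gf 1.2168387696146965
n 220 front x at y=0 mm -110.6 yaw 0.0212 [-108.1 -110.7 -110.5 -110.5 -109.9 -109.6 -109.1 -111.5 -111.6 -111.2
    nan    nan    nan]
-0.11 -69.6 26.0 | -0.1 -70.0 22.5 |
```

```bash
python3 -m crank '[[0,0.05,0,0,0,0],[0,0.05,0,0,0,0],[0,0.04,0,0,0,0],[0,0,0,0,0,0]]' >/dev/null; python3 -c "from h import *; st(); bund()";  python3 -m crank '[[0,-0.6,0,0,0,0],[-1,0,0,0,0,0],[-1,0,0,0,0,0],[-1,0,0,0,0,0],[-0.5,0,0,0,0,0],[0,0,0,0,0,0]]' >/dev/null; python3 -c "from h import *; st(); bund();bund()"; 
```

```text
t 12.45 press xy mm [-102.5   83.6] z 59.3 toolx yaw deg rel press 0.07 tilt [ 0. -0.] F [-2.5  2. ] 0.0 w -0.2 gf 0.9183770790696144
n 201 front x at y=0 mm -108.7 yaw 0.0129 [-108.2 -108.1 -107.6 -107.4 -109.4 -109.6 -108.8 -108.5 -108.6    nan
    nan    nan    nan]
-0.11 -72.5 19.5 | -0.1 -73.2 19.3 | 
t 13.1 press xy mm [-173.1   95.9] z 59.5 toolx yaw deg rel press 0.12 tilt [-0. -0.] F [1.3 1. ] -0.4 w -0.1 gf 0.0
n 307 front x at y=0 mm -109.2 yaw 0.028 [-108.  -108.1 -107.7 -106.9 -109.2 -109.2 -109.2 -108.8 -110.7 -111.3
 -110.5 -110.3 -110.1]
-0.11 -72.4 57.7 | -0.1 -73.5 63.5 | 
n 302 front x at y=0 mm -109.4 yaw 0.0279 [-108.4 -108.  -107.6 -107.1 -109.5 -109.7 -109.3 -108.9 -110.7 -111.3
 -110.9 -110.6 -110. ]
-0.11 -72.7 57.5 | -0.1 -73.0 60.4 |
```

```bash
python3 -m crank '[[0,0.96,0.1,0,0,0],[0,0.96,0.1,0,0,0],[0,0.96,0,0,0,0],[0,0.96,0,0,0,0],[0,0.96,0,0,0,0],[1,0,0,0,0,0],[1,0,0,0,0,0],[0.1,0,0,0,0,0],[0,0,0,0,0,0]]' 0.7 >/dev/null; python3 -c "from h import *; st()"; python3 -m crank '[[0.15,0,0,0,0,0],[0.15,0,0,0,0,0],[0.15,0,0,0,0,0],[0.15,0,0,0,0,0],[0.15,0,0,0,0,0],[0,0,0,0,0,0]]' >/dev/null; python3 -c "from h import *; st();bund()"
```

```text
t 14.1 press xy mm [-1.295e+02 -1.000e-01] z 55.2 toolx yaw deg rel press 0.09 tilt [0.001 0.   ] F [-0.8 -0.4] -0.1 w 59.5 gf 0.0
t 14.7 press xy mm [-116.5    0.3] z 55.0 toolx yaw deg rel press 0.13 tilt [-0.003  0.   ] F [-3.8  1. ] 1.3 w 59.8 gf 1.9128157943487167
n 20 front x at y=0 mm -113.5 yaw -0.268 [   nan    nan    nan    nan    nan    nan    nan    nan    nan    nan
    nan -100.1  -97.4]
```

```bash
python3 -m crank '[[0.1,0,0,0,0,0],[0.1,0,0,0,0,0],[0.1,0,0,0,0,0],[0,0,0,0,0,0]]' >/dev/null; python3 -c "from h import *; st()"; python3 -m crank '[[-1,0,0,0,0,0],[-1,0,0,0,0,0],[-1,0.5,0,0,0,0],[0,1,0,0,0,0],[0,1,0,0,0,0],[0,1,0,0,0,0],[0,1,0,0,0,0],[0,1,0,0,0,0],[0,0,0,0,0,0]]' >/dev/null; python3 -c "from h import *; st();bund();bund()
im,P=cloud('top');cv2.imwrite('pics/t3.png',cv2.resize(im[115:225,215:335,::-1],None,fx=5,fy=5,interpolation=cv2.INTER_CUBIC))"
```

```text
t 15.15 press xy mm [-109.    -0.2] z 55.2 toolx yaw deg rel press 0.08 tilt [ 0. -0.] F [-1.5  0.3] -1.5 w 59.8 gf 0.9248019196093082
t 16.05 press xy mm [-167.9 -113.8] z 55.9 toolx yaw deg rel press -0.19 tilt [ 0.003 -0.002] F [-0.6  0.4] 0.7 w 59.9 gf 0.0
n 155 front x at y=0 mm -97.5 yaw 0.0089 [-95.6 -97.7 -97.8 -97.8 -97.1 -97.1 -96.5 -98.1 -98.1 -98.1 -98.2 -97.8
 -97.3]
-0.1 -72.6 69.9 | 
n 154 front x at y=0 mm -97.4 yaw 0.0012 [-97.7 -97.7 -97.6 -97.5 -97.1 -96.6 -96.5 -96.  -97.9 -98.  -98.  -97.8
 -97.4]
-0.1 -73.2 69.8 |
```

View pics/t3.png

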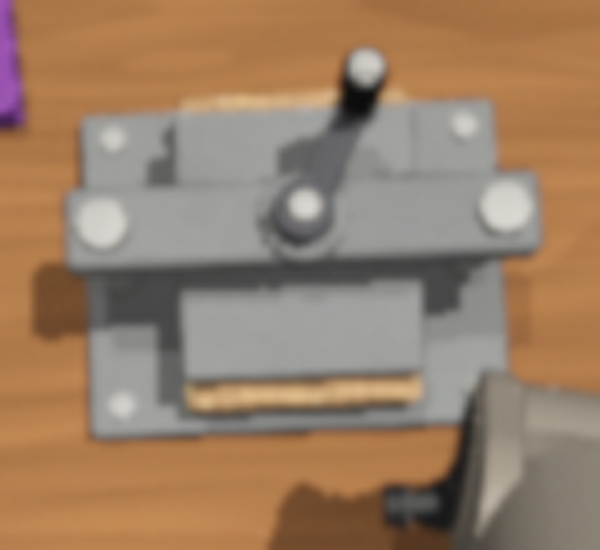

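```bash
python3 -m crank '[[0,0,-1,0,0,0],[0,0,-1,0,0,0],[0,0,-1,0,0,0],[0,0,-1,0,0,0],[0,0,-1,0,0,0],[0,0,-1,0,0,0],[0,0,-1,0,0,0],[0,0,-1,0,0,0],[0,0,-1,0,0,0],[0,0,-1,0,0,0],[0,0,-1,0,0,0],[0,0,-1,0,0,0]]' 1 60 >/dev/null;python3 -m crank '[[1,0,-1,0,0,0],[1,0,-1,0,0,0],[1,-0.35,-1,0,0,0],[1,-0.5,0,0,0,0],[1,-0.5,0,0,0,0],[1,-0.5,0,0,0,0],[1,-0.5,0,0,0,0],[1,-0.5,0,0,0,0],[1,-0.5,0,0,0,0],[1,-0.5,0,0,0,0],[1,-0.5,0,0,0,0],[0,0,0,0,0,0]]' >/dev/null; python3 -c "from h import *; st()"
```

```text
t 18.6 press xy mm [ 52.5 -18.5] z 354.2 toolx yaw deg rel press 0.39 tilt [-0.     0.002] F [0.  0.2] -0.6 w 85.6 gf 0.0
```

```bash
python3 -m crank '[[0.46,0.72,0,0,0,0],[0,0,0.94,0,0,0],[0,0,0.94,0,0,0],[0,0,0.94,0,0,0],[0,0,0.94,0,0,0],[0,0,0.94,0,0,0],[0,0,0.94,0,0,0],[0,0,0,0,0,0],[0,0,0,0,0,0]]' >/dev/null; python3 -c "from h import *; st()"; python3 -m crank '[[0,0,0,0,0,0],[0,0,0,0,0,0],[0,0,0,0,0,0],[0,0,0,0,0,0],[0,0,0,0,0,0],[0,0,0,0,0,0]]' 0 50 >/dev/null; python3 -c "from h import *; st()
im,P=cloud('side');cv2.imwrite('pics/s4.png',cv2.resize(im[100:250,180:330,::-1],None,fx=4,fy=4,interpolation=cv2.INTER_CUBIC))"
```

```text
t 19.5 press xy mm [ 59.7 -36.8] z 242.9 toolx yaw deg rel press 0.12 tilt [-0.  0.] F [ 0.9 -0. ] 1.0 w 85.4 gf 0.0
t 20.1 press xy mm [ 60.2 -36.5] z 243.3 toolx yaw deg rel press 0.12 tilt [0.001 0.001] F [-2.4  2.2] 5.2 w 24.4 gf 48.86848032474518
```

View pics/s4.png

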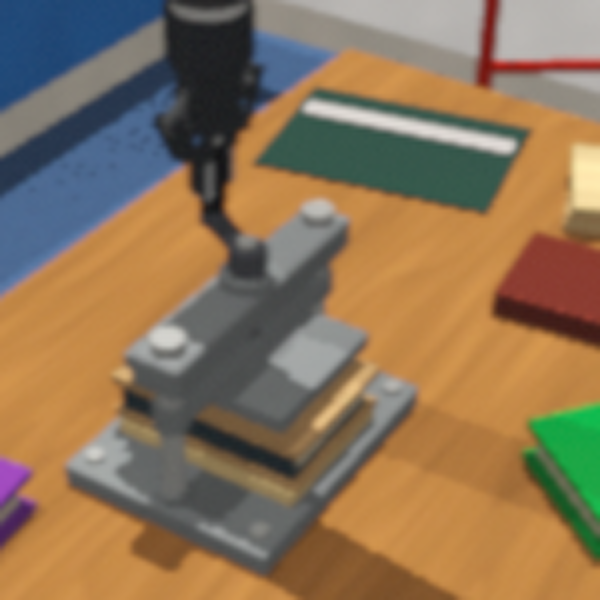

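```bash
cat >> h.py <<'E'
def plan(phi,n,step,dr=0):
    rows=[]
    for k in range(n):
        m=np.radians(phi-step*(k+.5)); s=2*3.5*np.sin(np.radians(step/2))
        rows.append([round(float(s*np.sin(m)),2),round(float(s*np.cos(m)),2),0,0,0,0])
    if dr: # outward mm
        m=np.radians(phi); rows[0][0]=round(rows[0][0]+dr/20*np.cos(m),2); rows[0][1]=round(rows[0][1]-dr/20*np.sin(m),2)
    print(str(rows).replace(' ',''))
def tang():
    p,f=st(); ph=np.arctan2(p[1],p[0]); T=np.array([np.sin(ph),-np.cos(ph)])
    print('phi',np.degrees(ph).round(1),'r',(np.hypot(*p)*1e3).round(1),'resist tang N',(-f@T).round(2),'radial',(f@p/np.hypot(*p)).round(2))
    return np.degrees(ph)
E
python3 -c "
from h import *
ph=tang(); plan(ph,12,10)"
```

```text
t 20.15 press xy mm [ 60.2 -36.5] z 243.3 toolx yaw deg rel press 0.12 tilt [0.001 0.001] F [-2.   2.8] 5.3 w 24.6 gf 48.86839807033539
phi -31.2 r 70.3 resist tang N 1.32 radial -3.15
[[-0.36,0.49,0,0,0,0],[-0.44,0.42,0,0,0,0],[-0.51,0.34,0,0,0,0],[-0.56,0.25,0,0,0,0],[-0.59,0.15,0,0,0,0],[-0.61,0.04,0,0,0,0],[-0.61,-0.07,0,0,0,0],[-0.59,-0.17,0,0,0,0],[-0.55,-0.27,0,0,0,0],[-0.49,-0.36,0,0,0,0],[-0.42,-0.44,0,0,0,0],[-0.34,-0.51,0,0,0,0]]
```

```bash
python3 -m crank '[[-0.36,0.49,0,0,0,0],[-0.44,0.42,0,0,0,0],[-0.51,0.34,0,0,0,0],[-0.56,0.25,0,0,0,0],[-0.59,0.15,0,0,0,0],[-0.61,0.04,0,0,0,0]]' >/dev/null; python3 -c "
from h import *
ph=tang()"; python3 -m crank '[[-0.61,-0.07,0,0,0,0],[-0.59,-0.17,0,0,0,0],[-0.55,-0.27,0,0,0,0],[-0.49,-0.36,0,0,0,0],[-0.42,-0.44,0,0,0,0],[-0.34,-0.51,0,0,0,0]]'>/dev/null; python3 -c "
from h import *
ph=tang(); plan(-151.2,12,10)"
```

```text
t 20.75 press xy mm [ -1.1 -70.8] z 243.3 toolx yaw deg rel press 0.09 tilt [0.003 0.001] F [3.5 5.2] 5.4 w 24.9 gf 49.69389081001282
phi -90.9 r 70.8 resist tang N 3.39 radial -5.26
t 21.35 press xy mm [-60.6 -36.1] z 243.3 toolx yaw deg rel press -0.0 tilt [ 0.005 -0.002] F [8.  0.1] 1.0 w 24.5 gf 49.41049039363861
phi -149.2 r 70.5 resist tang N 3.96 radial -6.91
[[-0.25,-0.56,0,0,0,0],[-0.15,-0.59,0,0,0,0],[-0.04,-0.61,0,0,0,0],[0.07,-0.61,0,0,0,0],[0.17,-0.59,0,0,0,0],[0.27,-0.55,0,0,0,0],[0.36,-0.49,0,0,0,0],[0.44,-0.42,0,0,0,0],[0.51,-0.34,0,0,0,0],[0.56,-0.25,0,0,0,0],[0.59,-0.15,0,0,0,0],[0.61,-0.04,0,0,0,0]]
```

```bash
python3 -m crank '[[-0.2,-0.54,0,0,0,0],[-0.15,-0.59,0,0,0,0],[-0.04,-0.61,0,0,0,0],[0.07,-0.61,0,0,0,0],[0.17,-0.59,0,0,0,0],[0.27,-0.55,0,0,0,0]]' >/dev/null; python3 -c "
from h import *
ph=tang()"; python3 -m crank '[[0.36,-0.49,0,0,0,0],[0.44,-0.42,0,0,0,0],[0.51,-0.34,0,0,0,0],[0.56,-0.25,0,0,0,0],[0.59,-0.15,0,0,0,0],[0.61,-0.04,0,0,0,0]]'>/dev/null; python3 -c "
from h import *
ph=tang(); plan(-271.2,12,10)"
```

```text
t 21.95 press xy mm [-61.   33.9] z 243.2 toolx yaw deg rel press -0.01 tilt [-0.003 -0.002] F [-4. -2.] 10.6 w 24.8 gf 50.43604016304016
phi 150.9 r 69.7 resist tang N 3.67 radial 2.5
t 22.55 press xy mm [ 1.4 69.2] z 243.2 toolx yaw deg rel press 0.11 tilt [-0.002 -0.   ] F [-3.5  0.5] 10.3 w 25.0 gf 50.281208753585815
phi 88.8 r 69.3 resist tang N 3.54 radial 0.41
[[0.61,0.07,0,0,0,0],[0.59,0.17,0,0,0,0],[0.55,0.27,0,0,0,0],[0.49,0.36,0,0,0,0],[0.42,0.44,0,0,0,0],[0.34,0.51,0,0,0,0],[0.25,0.56,0,0,0,0],[0.15,0.59,0,0,0,0],[0.04,0.61,0,0,0,0],[-0.07,0.61,0,0,0,0],[-0.17,0.59,0,0,0,0],[-0.27,0.55,0,0,0,0]]
```

```bash
python3 -m crank '[[0.61,0.07,0,0,0,0],[0.59,0.17,0,0,0,0],[0.55,0.27,0,0,0,0],[0.49,0.36,0,0,0,0],[0.42,0.44,0,0,0,0],[0.34,0.51,0,0,0,0]]' >/dev/null; python3 -c "
from h import *
ph=tang()"; python3 -m crank '[[0.25,0.56,0,0,0,0],[0.15,0.59,0,0,0,0],[0.04,0.61,0,0,0,0],[-0.07,0.61,0,0,0,0],[-0.17,0.59,0,0,0,0],[-0.27,0.55,0,0,0,0]]'>/dev/null; python3 -c "
from h import *
ph=tang(); plan(-31.2,12,10)"
```

```text
t 23.15 press xy mm [61.4 32.7] z 243.3 toolx yaw deg rel press 0.11 tilt [-0.002  0.   ] F [-6.2  2.1] 10.2 w 25.3 gf 50.268386006355286
phi 28.1 r 69.6 resist tang N 4.78 radial -4.5
t 23.75 press xy mm [ 60.3 -36.2] z 243.2 toolx yaw deg rel press 0.15 tilt [-0.001  0.002] F [-3.   6.1] 8.5 w 24.9 gf 50.18119812011719
phi -30.9 r 70.4 resist tang N 3.65 radial -5.72
[[-0.36,0.49,0,0,0,0],[-0.44,0.42,0,0,0,0],[-0.51,0.34,0,0,0,0],[-0.56,0.25,0,0,0,0],[-0.59,0.15,0,0,0,0],[-0.61,0.04,0,0,0,0],[-0.61,-0.07,0,0,0,0],[-0.59,-0.17,0,0,0,0],[-0.55,-0.27,0,0,0,0],[-0.49,-0.36,0,0,0,0],[-0.42,-0.44,0,0,0,0],[-0.34,-0.51,0,0,0,0]]
```

```bash
python3 -m crank '[[-0.39,0.47,0,0,0,0],[-0.44,0.42,0,0,0,0],[-0.51,0.34,0,0,0,0],[-0.56,0.25,0,0,0,0],[-0.59,0.15,0,0,0,0],[-0.61,0.04,0,0,0,0]]' >/dev/null; python3 -c "
from h import *
ph=tang()"; python3 -m crank '[[-0.61,-0.07,0,0,0,0],[-0.59,-0.17,0,0,0,0],[-0.55,-0.27,0,0,0,0]]'>/dev/null; python3 -c "
from h import *
ph=tang()"; python3 -m crank '[[-0.49,-0.36,0,0,0,0],[-0.42,-0.44,0,0,0,0],[-0.34,-0.51,0,0,0,0]]'>/dev/null; python3 -c "
from h import *
ph=tang(); plan(-151.2,12,10)"
```

```text
t 24.35 press xy mm [ -0.7 -70.8] z 243.3 toolx yaw deg rel press 0.08 tilt [0.003 0.001] F [4.4 3.3] 5.6 w 25.0 gf 49.90418493747711
phi -90.5 r 70.8 resist tang N 4.33 radial -3.32
t 24.65 press xy mm [-35.7 -61.1] z 243.3 toolx yaw deg rel press 0.05 tilt [ 0.003 -0.   ] F [5.4 1.4] 4.6 w 24.8 gf 49.79740798473358
phi -120.3 r 70.8 resist tang N 3.95 radial -3.92
t 24.95 press xy mm [-60.8 -35.6] z 243.3 toolx yaw deg rel press 0.01 tilt [ 0.003 -0.001] F [ 7.2 -0.4] 5.1 w 24.8 gf 49.77095425128937
phi -149.7 r 70.5 resist tang N 3.95 radial -6.0
[[-0.25,-0.56,0,0,0,0],[-0.15,-0.59,0,0,0,0],[-0.04,-0.61,0,0,0,0],[0.07,-0.61,0,0,0,0],[0.17,-0.59,0,0,0,0],[0.27,-0.55,0,0,0,0],[0.36,-0.49,0,0,0,0],[0.44,-0.42,0,0,0,0],[0.51,-0.34,0,0,0,0],[0.56,-0.25,0,0,0,0],[0.59,-0.15,0,0,0,0],[0.61,-0.04,0,0,0,0]]
```

```bash
python3 -m crank '[[-0.2,-0.54,0,0,0,0],[-0.15,-0.59,0,0,0,0],[-0.04,-0.61,0,0,0,0]]' >/dev/null; python3 -c "
from h import *
ph=tang()"; python3 -m crank '[[0.07,-0.61,0,0,0,0],[0.17,-0.59,0,0,0,0],[0.27,-0.55,0,0,0,0]]'>/dev/null; python3 -c "
from h import *
ph=tang()"
```

```text
t 25.25 press xy mm [-70.1  -3. ] z 243.2 toolx yaw deg rel press -0.09 tilt [-0.001 -0.004] F [-0.1 -6.1] 9.7 w 25.1 gf 50.31840741634369
phi -177.5 r 70.1 resist tang N 6.08 radial 0.31
t 25.55 press xy mm [-61.6  32.7] z 243.1 toolx yaw deg rel press -0.07 tilt [-0.005 -0.004] F [-7.7 -4.4] 14.3 w 24.7 gf 50.777857303619385
phi 152.0 r 69.8 resist tang N 7.52 radial 4.68
```

```bash
python3 -m crank '[[0.36,-0.49,0,0,0,0],[0.44,-0.42,0,0,0,0],[0.51,-0.34,0,0,0,0]]' >/dev/null; python3 -c "
from h import *
ph=tang()"; python3 -m crank '[[0.56,-0.25,0,0,0,0],[0.59,-0.15,0,0,0,0]]'>/dev/null; python3 -c "
from h import *
ph=tang()"
```

```text
t 25.85 press xy mm [-35.5  59.7] z 243.2 toolx yaw deg rel press 0.05 tilt [-0.006 -0.002] F [-9.5 -1.4] 16.1 w 25.0 gf 50.81863224506378
phi 120.8 r 69.4 resist tang N 8.85 radial 3.62
t 26.05 press xy mm [-12.3  68.2] z 243.2 toolx yaw deg rel press 0.09 tilt [-0.005 -0.001] F [-9.6 -1.1] 14.9 w 24.8 gf 50.78789949417114
phi 100.2 r 69.3 resist tang N 9.62 radial 0.64
```

```bash
python3 -m crank '[[0.3,-0.04,0,0,0,0]]' >/dev/null; python3 -c "
from h import *
ph=tang()"; python3 -m crank '[[0,0,0,0,0,0],[0,0,0,0,0,0]]'>/dev/null; python3 -c "
from h import *
ph=tang()"
```

```text
t 26.15 press xy mm [-5.6 69. ] z 243.2 toolx yaw deg rel press 0.1 tilt [-0.005 -0.001] F [-10.1   0.5] 15.7 w 25.0 gf 50.79417586326599
phi 94.6 r 69.2 resist tang N 10.01 radial 1.28
t 26.35 press xy mm [-4.9 69.1] z 243.2 toolx yaw deg rel press 0.09 tilt [-0.002 -0.   ] F [-2.4  0.7] 11.6 w 24.8 gf 50.41499376296997
phi 94.0 r 69.3 resist tang N 2.34 radial 0.83
```

```bash
python3 -m crank '[[0,0,0,0,0,0],[0,0,0,0,0,0],[0,0,0,0,0,0],[0,0,0,0,0,0]]' 0.55; python3 -m crank '[[0,0,-0.5,0,0,0],[0,0,-1,0,0,0],[0,0,-1,0,0,0],[0,0,-1,0,0,0],[0,0,-1,0,0,0],[0,0,-1,0,0,0],[0,0,-1,0,0,0],[0,0,0,0,0,0]]'; python3 -m crank '[[-1,0,0,0,0,0],[-1,0,0,0,0,0],[-1,0,0,0,0,0],[-1,0,0,0,0,0],[-1,0,0,0,0,0],[-1,0,0,0,0,0],[-1,0,0,0,0,0],[0,1,0,0,0,0],[0,1,0,0,0,0],[0,1,0,0,0,0],[0,1,0,0,0,0],[0,1,0,0,0,0]]' >/dev/null;python3 -m crank '[[0,1,0,0,0,0],[0,1,0,0,0,0],[0,1,0,0,0,0],[0,1,0,0,0,0],[0,1,0,0,0,0],[0,1,0,0,0,0],[0,1,0,0,0,0],[0,1,0,0,0,0],[0,1,0,0,0,0],[0,0,0,0,0,0],[0,0,0,0,0,0]]' >/dev/null; python3 -c "
from h import *
st();bund();im,P=cloud('top');cv2.imwrite('pics/t5.png',im[:,:,::-1])
q=P.reshape(-1,3);p=(q[:,:2]-A)@R;m=(q[:,2]>.28)&(q[:,2]<.31)&(np.hypot(*p.T)<.1);c=np.median(p[m],0);print(c,np.degrees(np.arctan2(c[1],c[0])))"
```

```text
clock: 26.75
tcp_pos: [0.6114, 0.0018, 0.2418]
orientation: [3.141, 0.019, -0.002]
contact_force: [0.5, -0.5, -0.3]
grip_width: 0.0471
gripper_force: 0.0
clock: 27.55
tcp_pos: [0.6132, 0.0023, 0.3764]
orientation: [-3.141, -0.019, -0.009]
contact_force: [0.7, -0.3, 0.5]
grip_width: 0.0471
gripper_force: 0.0
t 29.85 press xy mm [-143.5 -211. ] z 371.9 toolx yaw deg rel press 0.06 tilt [-0.001  0.001] F [-0.3  0.6] -0.3 w 47.2 gf 0.0
n 146 front x at y=0 mm -97.4 yaw -0.0023 [-97.8 -98.3 -97.5 -97.5 -97.  -96.2 -95.5 -98.1 -98.1 -98.1 -97.8 -97.1
 -96.9]
-0.1 -73.3 69.9 | 
[-0.00958042  0.07007612] 97.78490027286517
```

View pics/t5.png

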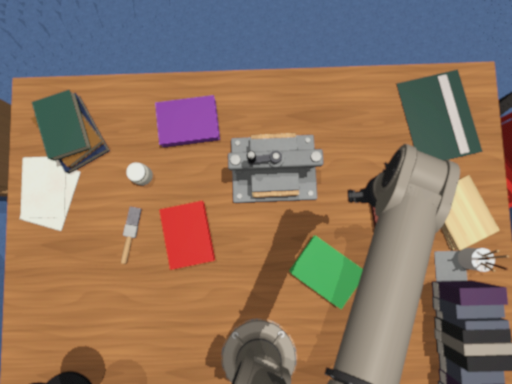

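The top view shows the crank grip near (252,157), left of the axis. The bundle is nipped under the platen near (275,192). The jar at (138,173) and brush at (131,235) haven't moved, and the arm is clear of everything.

```bash
python3 -c "
from bench import r; print(r.hand_in())"
```

```text
the job is handed in; nothing more can be done
None
```

I handed the job in at about 30 s. The bundle sits square under the platen, about 2 mm too far in and 1.5 mm off to one side. I wound the crank to about 10 N, against 3.5–4 N running free, then let go and left the press nipped.

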